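Stow the soap bar in the third slot

ROBOT

A 6-joint arm with a two-finger parallel gripper is mounted at the origin on the work surface. World frame = base frame: x ahead of the robot, y to its left, z up, the work surface at z = 0. Lengths are in m, angles in rad, forces in N, time in s.
With the tool pointing down it reaches from about 0.325 to 0.9 m from the base axis. Payload 6.1 kg.
Tool frame: the origin (TCP) lies between the finger pads; the fingertips stand 17 mm ahead of it and the grasp point (between the pads) lies 2 mm behind it (bot.tip_reach is the distance from the TCP to the fingertips, in m); z points along the fingers, y is the line along which they close (so a half turn about z gives the same grasp; the last joint's range is limited). The gripper opens to 85 mm and grips with 20 to 120 N. Pads are 22 mm wide; open, the fingers measure 114 mm over their backs; the gripper's body (76 mm by 85 mm) begins 54 mm behind the grasp point. The pads swing forward as they close: fully open they stand 13 mm farther back than shut.
Start: joints at [-1.27, 0.22, 1.526, -0, 1.395, -0.126], TCP at [0.259, -0.569, 0.212] pointing down, gripper open.
Joint ranges: [-2.98, 2.98], [-0.91, 2.08], [0.09, 2.57], [-1.24, 4.39], [0.2, 2.65], [-2.68, 2.68]. Speed limits (rad/s): [2.57, 2.57, 3.01, 3.14, 3.14, 3.14].

INTERFACE

Orientations are given as a unit quaternion [w, x, y, z].
In Python, from station import bot gives the robot as it stands.
- The arm moves only by the tool carry_out, never from a script. Its argument "deltas" is a list of rows, each a list of 7 numbers: the shift along the tool's x, y, z in units of 40 mm (1.0 is 40 mm), then the turn, a rotation vector about the tool's x, y, z in rad, then the finger opening in mm, from 0 to 85.4. In form: [[x, y, z, ax, ay, az, claw], ...]. A call has 1 to 8 rows; each row shifts and turns the commanded pose from where the row before left it, along the tool's axes as they then stand; what a row does not reach is not made up. A row lasts 1/8 s, in which the tool goes at most 62.5 mm and 10.7 degrees, less where a joint would pass 70% of its speed; a pose out of reach is approached as far as the arm can. A call is refused whole if a number of a shift passes 1 or a number of a turn 0.188, either way. A call with a gripper value outside its range is refused whole. The fingers move at their own pace and stop on an object; the grip force is fixed at half the most. Time passes only in rows, so rows that do not move let the fingers close. It gives the time, the measured TCP pose, the force, the opening and the grip force at its end, in the units of the state.
- bot.read_state(): the state, without advancing time (a new reading comes with each control period).
- bot.get_image(name): name is "side" or "top"; returns the picture (480x640x3 uint8, red, green, blue); there is no depth.
- bot.calibration(name): a dict with "mtx" (3x3 intrinsics, pixels), "dist_coeffs" ([k1, k2, p1, p2, k3] as OpenCV has them; the pictures are not rectified), "extrinsics" (4x4, takes a point from camera to world coordinates). Camera axes: x right, y down, z forward; pixel columns grow to the right and rows downward; lengths in m; the calibration is good to about 2 mm. A picture is of the moment at which its call begins. calibration takes no time and is no camera call.
- bot.close_job(): hands the job in; it is judged then, once.
The state is a dict: "t": time; "joint_pos": joint angles; "qvel": joint speeds; "tau": joint torques, N m; "position": TCP position; "tcp_rot": TCP orientation; "ft_force": force on the tool from outside, world axes, zero at the start; "wrist_torque": the same for the moment, N m; "gripper_width": opening from 0.0 (shut) to 1.0 (fully open); "gripper_force": force on a finger pad.
Only numpy, scipy, OpenCV 4.12 (cv2) and the standard library are available. Lean on these libraries where they do the work, as an engineer would, in place of code of your own. Each camera call takes 0.05 s, during which the arm holds its last target. There are 200 camera calls.

TASK

The bar of laundry soap lies in the front trough of the wooden soap rack. Start at the end where the round-headed post stands and run a fingertip along the top of the rack's front rail, touching it, from the first slot past the second to the third (count every slot, full or empty). Then push the bar along the trough and into that third slot until it is fully home against the back board, pushing only (never lift it or tip it over), and leave everything else where it is.

Things in the scene. Friction and masses are not known exactly. Their poses are not given: they have to be found in the camera images.
- rack: Fixed level wooden soap rack, 208 mm deep (its x) by 394 mm wide (its y). Origin: centre of its underside, on the counter; x points from the front rail (robot side) to the back board, y left, z up. On a 6 mm floor board, along x from the front: rail -104 to -74 mm, trough -74 to +16 mm, slots +16 to +94 mm, back board +94 to +104 mm. Slots and board reach 56 mm above the counter
- slots_mid (a point): Middle of the row of six slots, on their floor, at rack x = +55, y = 0 mm. The slots open to the trough, are 54 mm wide and 78 mm deep, between seven 10 mm partitions with rounded noses; their centres lie at rack y = -160, -96, -32, +32, +96, +160 mm. Two of them hold other things (a darker soap bar, a brush) and count as slots too
- trough_mid (a point): Middle of the trough's floor, at rack x = -29, y = 0 mm, 6 mm above the counter. The trough is 90 mm wide between the rail and the partitions and runs along the rack's whole width; its left and right ends have no walls
- rail: The flat wooden front rail, 30 mm wide (along the rack's x), 394 mm long (along its y), top 20 mm above the counter. Origin: centre of its underside, at rack x = -89 mm, 6 mm above the counter; axes as the rack's. Rigid and fixed
- post: Fixed round wooden post, 26 mm thick with a 36 mm ball head, 80 mm tall, just beyond the left or right end of the rack, beside the slots (rack x = +55, y = +214 or -214 mm). It marks the end from which slots are counted; at the other end stands only a low square block, 28 mm wide, 22 mm tall. Origin: centre of its foot
- soap_mid (a point): Centre of the loose soap bar, a cream block 80 mm (its x) by 44 mm (its y) by 46 mm tall, about 170 g, lying in the trough, long side across it (along the rack's x within 0.06 rad), in front of any slot; its centre is 29 mm above the counter. Fully home in a slot its centre is at rack x = +54 mm and its front end stands 2 mm out of the slot
Things that resemble listed ones, but are neither listed nor needed, are in the scene too. Leave any orange look-alike of the part that bears soap_mid alone.

How it is judged:
By the outcome, as a careful person would: the job done as asked, in the order asked, and still so for the second after the job is handed in, with the robot touching nothing.
It also fails if it takes over 64 s, if anything falls off the work surface, if the arm or the gripper's body presses on something with over 40 N, if the wrist force passes 120 N, or if a joint passes its speed limit or range.

## Working session

There is one attempt and no reset: what is moved stays moved. The work goes in short steps, Python scripts to look and compute and a tool call to move; the robot and the scene stay as the last step left them, time stands still between calls to the robot, and variables do not carry over. Pictures are saved under pics/ and viewed, at most 10 in all, crops included, and the job is handed in when it is done.

Besides the shell and the picture viewer there is one more tool, called after ">>>" as name(argument=value, ...), one argument or row to a line, values as JSON. carry_out: Moves the arm, as the interface text tells. Its arguments: {"type":"object","properties":{"deltas":{"type":"array","items":{"type":"array","items":{"type":"number"}}}},"required":["deltas"]}

```bash
mkdir -p pics; python3 - <<'E'
from station import bot
import cv2
for n in("top","side"):
    cv2.imwrite(f"pics/{n}0.png",bot.get_image(n)[:,:,::-1])
    c=bot.calibration(n);print(c)
s=bot.read_state();print(s["t"],s["position"],s["tcp_rot"],s["ft_force"],bot.tip_reach)
E
```

```text
{'mtx': array([[453.01413618,   0.        , 316.811173  ],
       [  0.        , 453.01413618, 235.57598369],
       [  0.        ,   0.        ,   1.        ]]), 'dist_coeffs': array([-0.00157163,  0.        ,  0.        ,  0.        ,  0.        ]), 'extrinsics': array([[-0.02420378, -0.99830257,  0.05297317,  0.49801227],
       [-0.99925951,  0.0257443 ,  0.02859468,  0.05779627],
       [-0.0299099 , -0.05224185, -0.99818645,  0.88516368],
       [ 0.        ,  0.        ,  0.        ,  1.        ]])}
{'mtx': array([[488.83613585,   0.        , 323.16730177],
       [  0.        , 488.83613585, 241.16153086],
       [  0.        ,   0.        ,   1.        ]]), 'dist_coeffs': array([-0.04472296,  0.        ,  0.        ,  0.        ,  0.        ]), 'extrinsics': array([[ 0.99340008, -0.09269069,  0.06756264,  0.5003028 ],
       [-0.11455258, -0.77180267,  0.62545851, -0.43846208],
       [-0.00582916, -0.62907001, -0.7773268 ,  0.68098259],
       [ 0.        ,  0.        ,  0.        ,  1.        ]])}
0.1 [ 0.25854484 -0.56837063  0.21118269] [-8.87447012e-04  9.77317965e-01  2.11775359e-01 -7.69118146e-05] [ 0.4887871   0.00918055 -0.3036426 ] 0.017
```

View pics/top0.png

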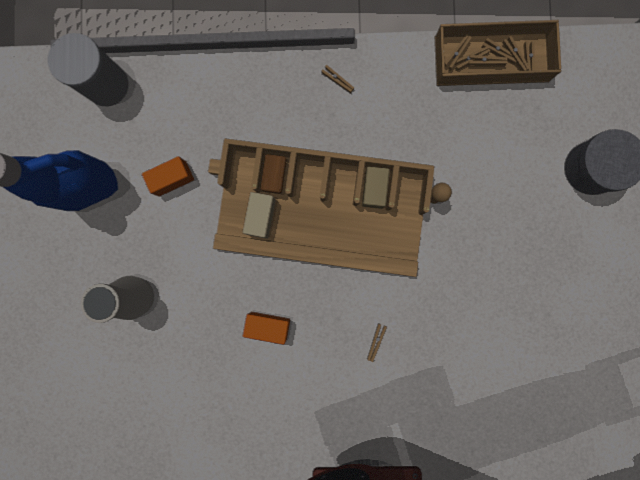

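View pics/side0.png

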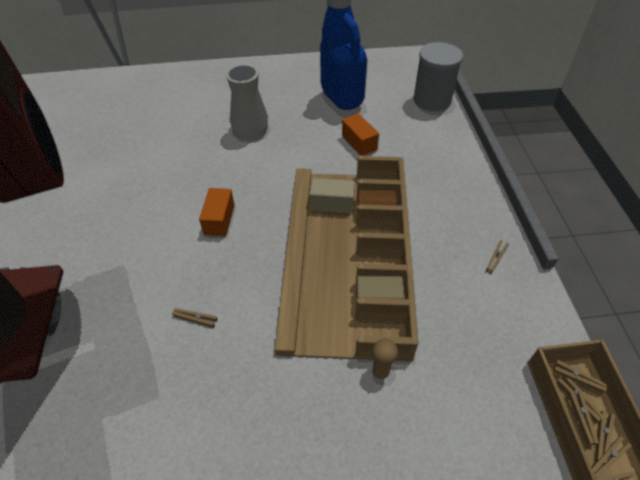

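The top view looks along +x upward. The post is at the right end (440,192), so the slots count from the right and slot 3 is the empty one at (342,180), at rack y = -32. The bar is at (260,216). I'll zoom in to get accurate corners.

```bash
python3 - <<'E'
import cv2
a=cv2.imread("pics/top0.png")[125:285,200:465]
cv2.imwrite("pics/c1.png",cv2.resize(a,None,fx=3,fy=3,interpolation=cv2.INTER_CUBIC))
E
```

```text
(no output)
```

View pics/c1.png

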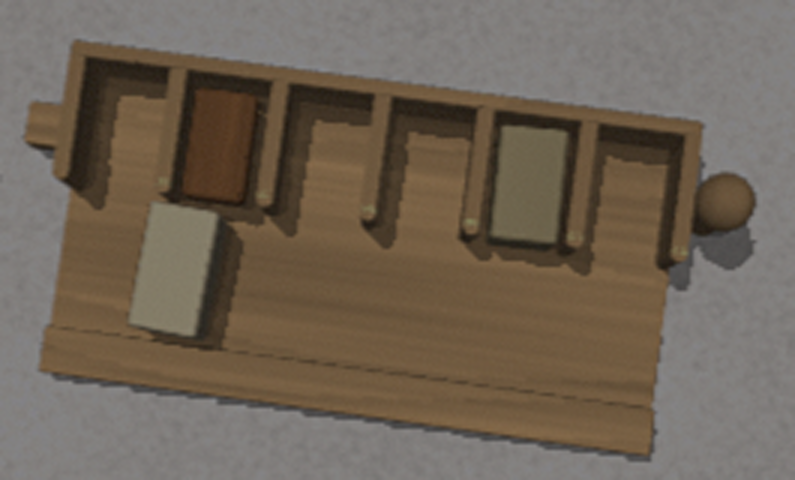

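The crop shows the back-board corners at (75,41) and (703,122), the rail front corners at (40,371) and (650,455), and the soap top corners at (152,202), (218,212), (195,337) and (131,324). I'll fit the rack pose from these.

```bash
cat > h.py <<'E'
import numpy as np,cv2
from station import bot
def ray(n,px,z):
    c=bot.calibration(n);E=c["extrinsics"]
    p=cv2.undistortPoints(np.array(px,float).reshape(-1,1,2),c["mtx"],c["dist_coeffs"])[:,0]
    d=np.c_[p,np.ones(len(p))]@E[:3,:3].T;o=E[:3,3]
    return (o+d*((np.asarray(z)-o[2])/d[:,2])[:,None])
def fit(a,b): # rack pts a -> world b
    ca,cb=a.mean(0),b.mean(0);U,S,V=np.linalg.svd((a-ca).T@(b-cb));R=(U@V).T
    return R,cb-R@ca
E
python3 - <<'E'
from h import *
q=lambda l:(np.array(l)+1)/3-.67+[200,125]
px=q([(75,41),(703,122),(40,371),(650,455),(45,325),(653,408)])
w=ray("top",px,[.056,.056,.02,.02,.02,.02])[:,:2]
m=np.array([(.104,.197),(.104,-.197),(-.104,.197),(-.104,-.197),(-.074,.197),(-.074,-.197)])
R,t=fit(m,w);print(R,t,np.arctan2(R[1,0],R[0,0]));print("res mm",(w-(m@R.T+t))*1e3)
s=ray("top",q([(152,202),(218,212),(195,337),(131,324)]),[.052]*4)[:,:2]
print("soap rack",(s-t)@R*1e3,(s.mean(0)-t)@R*1e3)
print("post",(ray("top",q([(724,201)]),[.062])[:,:2]-t)@R)
for p in [(-.089,-.16),(-.089,-.032),(-.029,-.032),(.054,-.032)]:print(p,R@p+t)
E
```

```text
[[ 0.98699165  0.1607715 ]
 [-0.1607715   0.98699165]] [0.59524503 0.07338741] -0.16147226644704388
res mm [[-1.43289412 -1.96519806]
 [-0.73881217  1.18286916]
 [ 0.24451249 -1.62812188]
 [ 0.95144783  0.46141706]
 [ 0.0988068  -0.39907506]
 [ 0.87693917  2.34810878]]
soap rack [[ 10.01667452 133.33360503]
 [  9.28615965  91.74606131]
 [-69.3096943   94.84277681]
 [-66.72605765 135.29534862]] [-29.18322945 113.80444794]
post [[ 0.05542342 -0.21321932]]
(-0.089, -0.16) [ 0.48167933 -0.07022259]
(-0.089, -0.032) [0.50225808 0.05611234]
(-0.029, -0.032) [0.56147758 0.04646605]
(0.054, -0.032) [0.64339789 0.03312202]
```

>>> carry_out(
  deltas=[
    [0,0,0,0,0,-0.163,0],
    [0,0,0,0,0,-0.163,0],
    [0,0,0,0,0,-0.163,0],
    [0,0,0,0,0,-0.163,0],
    [0,0,0,0,0,-0.163,0],
    [0,0,0,0,0,-0.163,0],
    [0,0,0,0,0,0,0],
  ],
)

```text
t: 0.98
position: [0.2586, -0.5686, 0.2116]
tcp_rot: [-0.0, 0.764, 0.646, 0.0]
ft_force: [-0.8, -0.5, 0.4]
gripper_width: -0.003
gripper_force: 0.0
```

```bash
cat >> h.py <<'E'
from scipy.spatial.transform import Rotation as Ro
A=-0.16147;RW=np.array([[np.cos(A),-np.sin(A)],[np.sin(A),np.cos(A)]]);TW=np.array([.59525,.07339])
def go(x,y,ztip,yaw):
    """remaining move, 40 mm tool units + rotvec, to tip at rack (x,y), height ztip, tool x at rack-yaw"""
    s=bot.read_state();w,a,b,c=s["tcp_rot"];R=Ro.from_quat([a,b,c,w]);p=np.array(s["position"])
    T=np.r_[RW@[x,y]+TW,ztip+.017];G=Ro.from_euler("zx",[yaw+A,np.pi])
    print("t",round(s["t"],2),"rack tip",np.round(((p[:2]-TW)@RW)*1e3,1),round((p[2]-.017)*1e3,1),"F",np.round(s["ft_force"],1),"w",round(s["gripper_width"],3))
    print("d",np.round(G.inv().apply(T-p)/.04,3),"turn",np.round((R.inv()*G).as_rotvec(),3),"j",np.round(s["joint_pos"],2))
E
python3 -c "
from h import *;go(-.089,-.165,.05,np.pi/2)"
```

```text
t 0.97 rack tip [-229.  -687.8] 194.6 F [-0.8 -0.5  0.4] w -0.003
d [-11.283  -7.467   3.616] turn [-1.000e-03  0.000e+00  2.813e+00] j [-1.27  0.22  1.53  0.    1.39 -1.1 ]
```

```bash
sed -i 's/"zx"/"ZX"/' h.py
python3 -c "
from h import *;go(-.089,-.165,.05,np.pi/2)"
```

```text
t 0.97 rack tip [-229.  -687.8] 194.6 F [-0.8 -0.5  0.4] w -0.003
d [13.069  3.5    3.616] turn [-0.    -0.001 -0.006] j [-1.27  0.22  1.53  0.    1.39 -1.1 ]
```

>>> carry_out(
  deltas=[
    [0.93,0.25,0,0,0,-0.006,0],
    [0.93,0.25,0,0,0,0,0],
    [0.93,0.25,0,0,0,0,0],
    [0.93,0.25,0,0,0,0,0],
    [0.93,0.25,0,0,0,0,0],
    [0.93,0.25,0,0,0,0,0],
    [0.93,0.25,0,0,0,0,0],
  ],
)

```text
t: 1.85
position: [0.3698, -0.3218, 0.2121]
tcp_rot: [-0.0, 0.763, 0.647, 0.0]
ft_force: [-0.7, 0.9, -0.1]
gripper_width: -0.003
gripper_force: 0.0
```

>>> carry_out(
  deltas=[
    [0.93,0.25,0.2,0,0,0,0],
    [0.93,0.25,0.4,0,0,0,0],
    [0.93,0.25,0.4,0,0,0,0],
    [0.93,0.25,0.4,0,0,0,0],
    [0.93,0.25,0.4,0,0,0,0],
    [0.93,0.25,0.4,0,0,0,0],
    [0.93,0.25,0.4,0,0,0,0],
    [0,0,0,0,0,0,0],
  ],
)

```text
t: 2.85
position: [0.4794, -0.0748, 0.1066]
tcp_rot: [-0.001, 0.761, 0.648, -0.001]
ft_force: [-0.2, -1.1, -0.1]
gripper_width: 0.001
gripper_force: 0.0
```

```bash
python3 - <<'E'
from h import *;go(-.089,-.165,.022,np.pi/2)
cv2.imwrite("pics/s1.png",bot.get_image("side")[:,:,::-1])
E
```

```text
t 2.85 rack tip [ -90.5 -164.9] 89.6 F [-0.2 -1.1 -0.1] w 0.001
d [-0.003  0.039  1.691] turn [-0.003 -0.001  0.002] j [-0.32 -0.01  1.98  0.    1.17 -0.16]
```

View pics/s1.png

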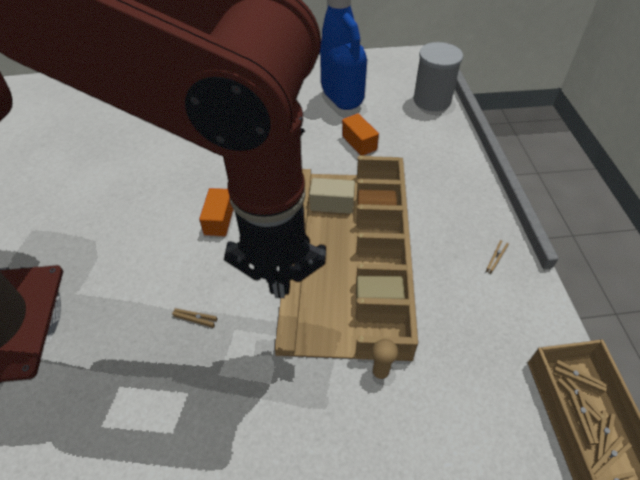

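The closed fingertips are above the rail near its right end (280,290), well clear of the post. Next I'll lower them.

>>> carry_out(
  deltas=[
    [0,0.04,0.5,0,0,0,0],
    [0,0,0.5,0,0,0,0],
    [0,0,0.4,0,0,0,0],
    [0,0,0.2,0,0,0,0],
    [0,0,0.05,0,0,0,0],
    [0,0,0,0,0,0,0],
  ],
)

```text
t: 3.65
position: [0.4821, -0.0777, 0.0426]
tcp_rot: [0.0, 0.761, 0.648, 0.0]
ft_force: [0.1, -0.6, -0.0]
gripper_width: 0.001
gripper_force: 0.0
```

```bash
python3 -c "
from h import *;go(-.089,-.165,.020,np.pi/2)"
```

```text
t 3.65 rack tip [ -87.4 -167.3] 25.6 F [ 0.1 -0.6 -0. ] w 0.001
d [ 0.057 -0.039  0.141] turn [0.001 0.    0.001] j [-0.32  0.09  2.02 -0.    1.03 -0.16]
```

>>> carry_out(
  deltas=[
    [0,-0.03,0.04,0,0,0,0],
    [0,0,0.04,0,0,0,0],
    [0,0,0,0,0,0,0],
  ],
)

```text
t: 4.03
position: [0.4805, -0.0772, 0.039]
tcp_rot: [0.0, 0.761, 0.648, 0.0]
ft_force: [-0.3, 0.4, 0.5]
gripper_width: -0.001
gripper_force: 0.0
```

>>> carry_out(
  deltas=[
    [0,0,0.03,0,0,0,0],
    [0,0,0.03,0,0,0,0],
    [0,0,0,0,0,0,0],
  ],
)

```text
t: 4.4
position: [0.4804, -0.0772, 0.0364]
tcp_rot: [-0.0, 0.761, 0.648, -0.0]
ft_force: [-0.4, 0.1, -0.5]
gripper_width: 0.0
gripper_force: 0.0
```

>>> carry_out(
  deltas=[
    [0,0,0.025,0,0,0,0],
    [0,0,0,0,0,0,0],
  ],
)

```text
t: 4.65
position: [0.4804, -0.0772, 0.0355]
tcp_rot: [-0.0, 0.761, 0.648, -0.0]
ft_force: [-0.4, 0.1, -0.1]
gripper_width: -0.001
gripper_force: 0.0
```

>>> carry_out(
  deltas=[
    [0,0,0.025,0,0,0,0],
    [0,0,0,0,0,0,0],
  ],
)

```text
t: 4.9
position: [0.4804, -0.0772, 0.0345]
tcp_rot: [-0.0, 0.761, 0.648, -0.0]
ft_force: [0.1, 0.5, -0.6]
gripper_width: -0.001
gripper_force: 0.0
```

>>> carry_out(
  deltas=[
    [0,0,0.025,0,0,0,0],
    [0,0,0,0,0,0,0],
  ],
)

```text
t: 5.15
position: [0.4804, -0.0772, 0.0335]
tcp_rot: [-0.0, 0.761, 0.648, -0.0]
ft_force: [-0.7, 0.9, 0.5]
gripper_width: -0.0
gripper_force: 0.0
```

```bash
python3 - <<'E'
from h import *;go(-.089,-.165,.017,np.pi/2)
a=bot.get_image("side")[230:380,220:420,::-1]
cv2.imwrite("pics/s2.png",cv2.resize(a,None,fx=4,fy=4,interpolation=cv2.INTER_CUBIC))
E
```

```text
t 5.15 rack tip [ -89.1 -167.1] 16.5 F [-0.7  0.9  0.5] w -0.0
d [ 0.053  0.003 -0.012] turn [-0.    -0.     0.001] j [-0.32  0.1   2.02 -0.    1.01 -0.16]
```

View pics/s2.png

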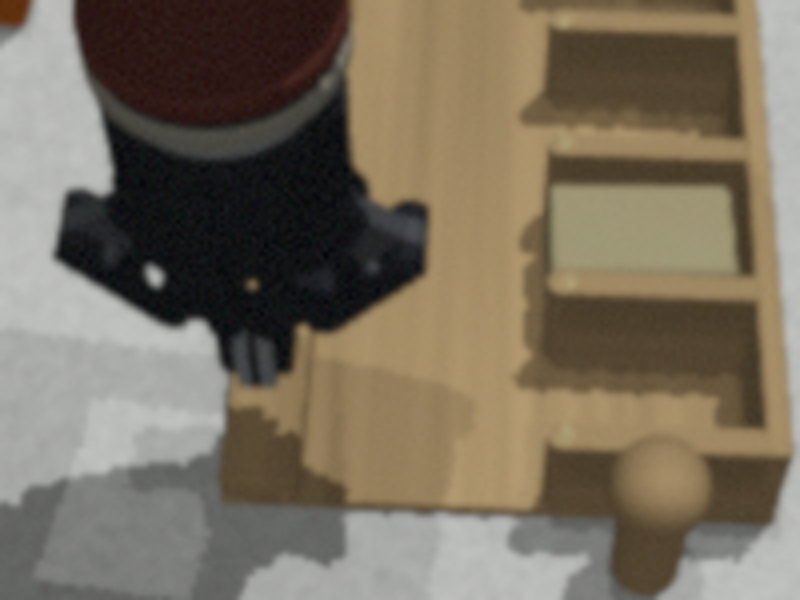

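The fingertips (crop (258,383)) are over the rail near its right end, perhaps a little above it, and there's no contact force yet. I'll continue down in fine steps.

>>> carry_out(
  deltas=[
    [0,0,0.02,0,0,0,0],
    [0,0,0.02,0,0,0,0],
    [0,0,0,0,0,0,0],
  ],
)

```text
t: 5.58
position: [0.4804, -0.0772, 0.0319]
tcp_rot: [-0.0, 0.761, 0.648, -0.0]
ft_force: [0.1, 1.4, 0.1]
gripper_width: 0.002
gripper_force: 0.0
```

```bash
python3 - <<'E'
from h import *
c=bot.calibration("side");E=np.linalg.inv(c["extrinsics"])
def pr(P): return cv2.projectPoints(np.array(P,float),cv2.Rodrigues(E[:3,:3])[0],E[:3,3],c["mtx"],c["dist_coeffs"])[0][:,0]
def rk(x,y,z): return np.r_[RW@[x,y]+TW,z]
print("rail corners crop",(pr([rk(-.104,-.197,.02),rk(-.074,-.197,.02),rk(-.104,-.197,0)])-[220,230])*4)
for z in(.010,.0165,.02,.025,.03):print(z,((pr([rk(-.089-.0145,-.178,z),rk(-.089+.0145,-.178,z),rk(-.089,-.178,z)])-[220,230])*4).round())
E
```

```text
rail corners crop [[213.5447044  482.15508845]
 [294.49337042 485.54376203]
 [218.10736142 506.15038051]]
0.01 [[223. 448.]
 [299. 452.]
 [261. 450.]]
0.0165 [[221. 440.]
 [298. 443.]
 [259. 442.]]
0.02 [[220. 436.]
 [297. 439.]
 [259. 438.]]
0.025 [[219. 430.]
 [297. 433.]
 [258. 431.]]
0.03 [[218. 423.]
 [296. 426.]
 [257. 425.]]
```

```bash
python3 - <<'E'
from h import *
c=bot.calibration("side");E=np.linalg.inv(c["extrinsics"])
def pr(P): return cv2.projectPoints(np.array(P,float),cv2.Rodrigues(E[:3,:3])[0],E[:3,3],c["mtx"],c["dist_coeffs"])[0][:,0]
def rk(x,y,z): return np.r_[RW@[x,y]+TW,z]
print("s1 tip pred",pr([rk(-.0905,-.165,.0896),rk(-.0905,-.176,.0896),rk(-.0905,-.176,.1066)]),"obs ~280,293")
a=bot.get_image("top")[160:285,280:480,::-1];b=bot.get_image("side")[260:385,220:420,::-1]
cv2.imwrite("pics/st3.png",cv2.resize(np.vstack([a,b]),None,fx=2.4,fy=2.4,interpolation=cv2.INTER_CUBIC))
E
```

```text
s1 tip pred [[281.17966917 307.65167086]
 [280.39132271 314.46017925]
 [279.46260795 308.08164239]] obs ~280,293
```

View pics/st3.png

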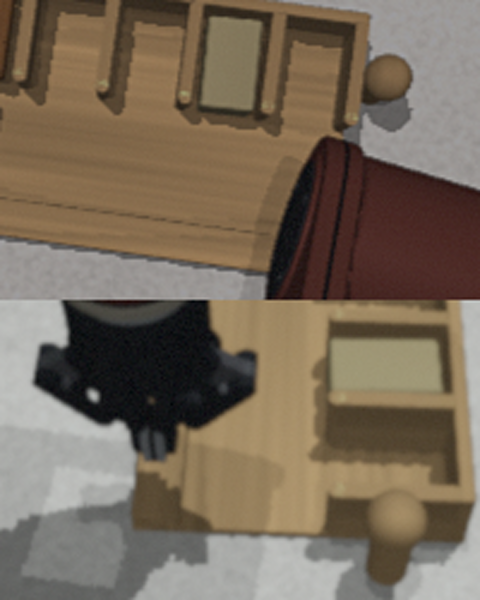

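The side view puts the tip at about (283,326). That is higher than the nominal pose predicts, and there's still no contact, so I'll rely on force and keep descending gently.

>>> carry_out(
  deltas=[
    [0,0,0.025,0,0,0,0],
    [0,0,0.025,0,0,0,0],
    [0,0,0,0,0,0,0],
  ],
)

```text
t: 6.05
position: [0.4804, -0.0772, 0.0298]
tcp_rot: [-0.0, 0.761, 0.648, -0.0]
ft_force: [0.4, -0.6, 0.2]
gripper_width: 0.003
gripper_force: 0.0
```

>>> carry_out(
  deltas=[
    [0,0,0.025,0,0,0,0],
    [0,0,0.025,0,0,0,0],
    [0,0,0.025,0,0,0,0],
    [0,0,0,0,0,0,0],
  ],
)

```text
t: 6.55
position: [0.4804, -0.0772, 0.0269]
tcp_rot: [-0.0, 0.761, 0.648, -0.0]
ft_force: [0.1, -0.3, 0.4]
gripper_width: -0.003
gripper_force: 0.0
```

>>> carry_out(
  deltas=[
    [0,0,0.025,0,0,0,0],
    [0,0,0.025,0,0,0,0],
    [0,0,0.025,0,0,0,0],
    [0,0,0,0,0,0,0],
  ],
)

```text
t: 7.05
position: [0.4804, -0.0772, 0.0239]
tcp_rot: [-0.0, 0.761, 0.648, -0.0]
ft_force: [0.1, -0.3, 0.0]
gripper_width: -0.002
gripper_force: 0.0
```

```bash
python3 - <<'E'
from h import *
a=bot.get_image("side")[290:370,250:350,::-1]
cv2.imwrite("pics/s4.png",cv2.resize(a,None,fx=7,fy=7,interpolation=cv2.INTER_CUBIC))
E
```

```text
(no output)
```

View pics/s4.png

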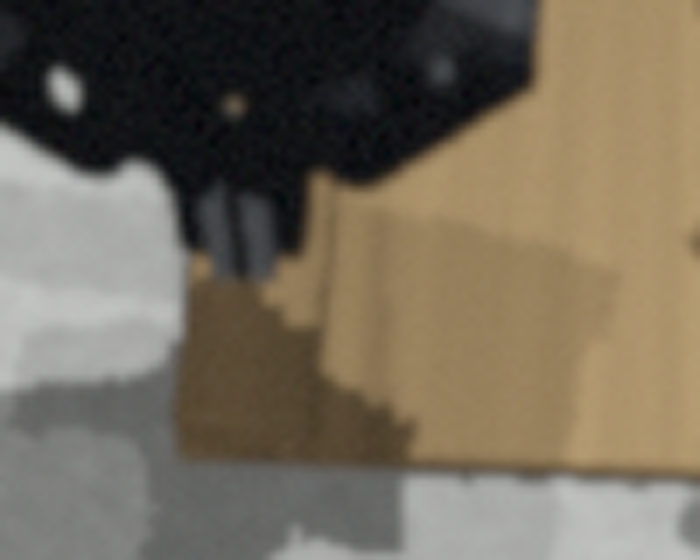

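The pads now end at about (284,330), and their shadow starts right beneath them, so contact is close. I'll keep going down in small steps.

>>> carry_out(
  deltas=[
    [0,0,0.025,0,0,0,0],
    [0,0,0.025,0,0,0,0],
    [0,0,0.025,0,0,0,0],
    [0,0,0,0,0,0,0],
  ],
)

```text
t: 7.6
position: [0.4804, -0.0772, 0.0209]
tcp_rot: [-0.0, 0.761, 0.648, -0.0]
ft_force: [-0.6, -0.1, -0.1]
gripper_width: -0.001
gripper_force: 0.0
```

>>> carry_out(
  deltas=[
    [0,0,0.025,0,0,0,0],
    [0,0,0.025,0,0,0,0],
    [0,0,0.025,0,0,0,0],
    [0,0,0,0,0,0,0],
  ],
)

```text
t: 8.1
position: [0.4804, -0.0772, 0.0179]
tcp_rot: [-0.0, 0.761, 0.648, -0.0]
ft_force: [-0.1, -0.1, -1.2]
gripper_width: -0.004
gripper_force: 0.0
```

```bash
python3 - <<'E'
from h import *
im=bot.get_image("side")
old=cv2.imread("pics/s1.png")[:,:,::-1]
print("now",[ (r,tuple(im[r,284])) and (r,int(im[r,281]. sum()),int(im[r,284].sum()),int(im[r,287].sum())) for r in range(318,348)])
s=bot.read_state();print(s["tau"],s["wrist_torque"],s["joint_pos"])
E
```

```text
now [(318, 108, 62, 53), (319, 143, 90, 75), (320, 171, 126, 129), (321, 195, 138, 181), (322, 206, 134, 204), (323, 204, 133, 212), (324, 208, 112, 214), (325, 211, 111, 219), (326, 217, 112, 209), (327, 211, 109, 218), (328, 218, 103, 221), (329, 216, 102, 218), (330, 215, 103, 218), (331, 220, 138, 220), (332, 218, 184, 222), (333, 226, 211, 218), (334, 222, 218, 216), (335, 221, 220, 215), (336, 222, 219, 219), (337, 220, 221, 210), (338, 216, 217, 219), (339, 217, 222, 211), (340, 218, 218, 211), (341, 225, 220, 208), (342, 213, 220, 205), (343, 223, 220, 210), (344, 219, 222, 219), (345, 217, 226, 215), (346, 221, 217, 214), (347, 225, 218, 200)]
[-9.02558313e-04 -3.77347112e+01 -3.12815523e+01 -3.57327272e-04
 -6.48461300e-04 -4.87655697e-06] [-0.00110654  0.00754763 -0.01338849] [-3.21607786e-01  1.32203876e-01  2.02838265e+00 -1.80082357e-06
  9.81157960e-01 -1.61623645e-01]
```

```bash
python3 - <<'E'
from h import *
from scipy.optimize import least_squares
o=cv2.imread("pics/s1.png").astype(int).sum(2)
for r in range(280,300):print(r,o[r,270:292].tolist())
n=bot.get_image("side").astype(int).sum(2)
for r in range(318,338,1):print(r,n[r,270:300].tolist())
E
```

```text
280 [40, 53, 40, 49, 66, 75, 59, 47, 43, 31, 37, 58, 40, 43, 34, 55, 33, 42, 58, 103, 189, 256]
281 [52, 48, 57, 48, 63, 95, 93, 63, 47, 63, 44, 55, 40, 44, 33, 37, 41, 47, 60, 133, 256, 341]
282 [44, 52, 56, 65, 99, 125, 134, 77, 63, 61, 75, 65, 47, 56, 47, 25, 58, 54, 65, 139, 267, 356]
283 [55, 62, 76, 108, 134, 153, 136, 84, 88, 131, 118, 106, 65, 58, 55, 27, 33, 45, 65, 142, 271, 357]
284 [44, 50, 113, 157, 179, 175, 137, 73, 95, 147, 166, 149, 130, 100, 40, 57, 56, 50, 47, 132, 265, 362]
285 [47, 77, 124, 182, 188, 191, 149, 88, 105, 149, 185, 190, 170, 135, 76, 43, 43, 70, 52, 142, 268, 354]
286 [63, 76, 127, 174, 192, 188, 155, 100, 96, 147, 185, 197, 177, 144, 76, 26, 34, 50, 63, 140, 276, 354]
287 [67, 62, 103, 168, 188, 194, 166, 98, 90, 144, 182, 200, 187, 152, 85, 51, 55, 51, 67, 163, 279, 360]
288 [71, 60, 92, 158, 188, 185, 168, 106, 81, 134, 185, 192, 190, 164, 96, 51, 63, 44, 77, 183, 293, 363]
289 [96, 53, 78, 150, 182, 193, 174, 115, 94, 129, 184, 193, 184, 155, 98, 56, 59, 35, 87, 197, 311, 365]
290 [122, 61, 68, 123, 182, 195, 174, 125, 88, 122, 177, 198, 187, 16
[... 3384 characters left out ...]
 210, 207, 220, 225, 217, 233, 289, 349, 362, 356, 333, 308, 296, 345, 368, 370]
334 [553, 555, 559, 564, 549, 482, 330, 227, 210, 213, 218, 224, 219, 215, 219, 225, 215, 210, 212, 219, 273, 338, 349, 345, 326, 299, 301, 349, 368, 372]
335 [532, 530, 538, 540, 531, 470, 318, 226, 213, 213, 217, 221, 213, 216, 219, 221, 218, 220, 209, 211, 248, 290, 297, 296, 283, 269, 298, 347, 370, 375]
336 [507, 507, 509, 513, 510, 464, 318, 223, 215, 218, 220, 219, 215, 221, 212, 220, 214, 209, 210, 212, 214, 229, 231, 229, 215, 237, 293, 356, 369, 373]
337 [506, 503, 501, 502, 493, 446, 304, 220, 214, 213, 220, 222, 220, 227, 221, 220, 216, 210, 212, 212, 211, 207, 206, 207, 196, 226, 300, 352, 375, 375]
```

```bash
cat >> h.py <<'E'
def pr(n,P):
    c=bot.calibration(n);E=np.linalg.inv(c["extrinsics"])
    return cv2.projectPoints(np.array(P,float).reshape(-1,3),cv2.Rodrigues(E[:3,:3])[0],E[:3,3],c["mtx"],c["dist_coeffs"])[0][:,0]
E
python3 - <<'E'
from h import *
from scipy.optimize import least_squares
# nominal tip (TCP xyz minus 17mm), tool x ~ +world y-ish; near edge offset solved within d
N=np.array([[.4794,-.0748,.0896],[.4804,-.0772,.0165],[.4804,-.0772,.0009]]);ob=np.array([[279.3,297.7],[284,325.8],[284.2,331.7]])
for k in (None,):
    r=least_squares(lambda d:(pr("side",N+d)-ob).ravel(),[0,0,0]);print(r.x*1e3,r.fun.reshape(-1,2).round(2))
for dz in (0,.01,.02,.03,.04):
    r=least_squares(lambda d:(pr("side",N+np.r_[d,dz])-ob).ravel(),[0,0]);print(dz,r.x*1e3,r.fun.round(1),2*r.cost)
E
```

```text
[-0.39272419 -7.41001772 37.51570168] [[-0.13 -0.03]
 [-0.19  0.36]
 [ 0.34 -0.33]]
0 [-1.68203889 14.63986128] [ 0.1  1.2 -0.3 -0.1  0.2 -1.1] 2.8204645088717384
0.01 [-1.33849635  8.76347899] [ 0.   0.9 -0.3 -0.   0.2 -0.9] 1.748703843937577
0.02 [-0.9948615   2.88630294] [-0.   0.6 -0.2  0.1  0.3 -0.7] 0.9700418232598175
0.03 [-0.65112965 -2.99170672] [-0.1  0.2 -0.2  0.3  0.3 -0.5] 0.515971779646471
0.04 [-0.30729579 -8.87059256] [-0.1 -0.1 -0.2  0.4  0.3 -0.3] 0.4212959933496847
```

The pixel fit puts the real tip about 38–43 mm above nominal, so there are still roughly 20 mm to go. I'll descend 12 mm, then go fine.

>>> carry_out(
  deltas=[
    [0,0,0.06,0,0,0,0],
    [0,0,0.06,0,0,0,0],
    [0,0,0.06,0,0,0,0],
    [0,0,0,0,0,0,0],
  ],
)

```text
t: 8.7
position: [0.4802, -0.0772, 0.0105]
tcp_rot: [-0.0, 0.761, 0.648, -0.0]
ft_force: [0.6, 0.5, -0.9]
gripper_width: 0.001
gripper_force: 0.0
```

>>> carry_out(
  deltas=[
    [0,0,0.05,0,0,0,0],
    [0,0,0.05,0,0,0,0],
    [0,0,0,0,0,0,0],
  ],
)

```text
t: 9.07
position: [0.4803, -0.0772, 0.0066]
tcp_rot: [-0.0, 0.761, 0.648, -0.0]
ft_force: [0.6, -0.6, -0.1]
gripper_width: 0.001
gripper_force: 0.0
```

```bash
python3 - <<'E'
from h import *
n=bot.get_image("side")
s=bot.read_state();print(s["position"],s["ft_force"])
a=n[295:375,250:350,::-1]
cv2.imwrite("pics/s5.png",cv2.resize(a,None,fx=7,fy=7,interpolation=cv2.INTER_CUBIC))
n=n.astype(int).sum(2)
for r in range(326,348,1):print(r,n[r,274:296].tolist())
E
```

```text
[ 0.48046276 -0.0772305   0.00673526] [-0.73919779  0.20330948  0.12541323]
326 [479, 380, 200, 72, 81, 154, 207, 207, 193, 131, 109, 173, 211, 211, 184, 129, 69, 61, 49, 107, 210, 295]
327 [484, 405, 231, 95, 86, 140, 211, 217, 190, 140, 100, 162, 211, 212, 192, 138, 69, 62, 61, 111, 225, 307]
328 [496, 434, 253, 99, 71, 133, 196, 210, 196, 144, 105, 152, 207, 207, 195, 150, 92, 64, 65, 112, 233, 312]
329 [498, 441, 271, 108, 73, 111, 180, 201, 197, 151, 97, 153, 209, 217, 203, 152, 97, 79, 54, 126, 229, 306]
330 [500, 449, 289, 129, 76, 108, 170, 213, 207, 177, 110, 133, 212, 218, 207, 168, 99, 72, 73, 134, 234, 305]
331 [504, 450, 305, 155, 120, 133, 180, 210, 215, 172, 107, 135, 194, 215, 205, 169, 104, 73, 107, 173, 270, 295]
332 [525, 473, 325, 198, 174, 180, 199, 215, 215, 184, 125, 123, 179, 214, 215, 195, 158, 125, 150, 228, 298, 298]
333 [528, 475, 334, 224, 214, 208, 216, 228, 215, 190, 118, 112, 166, 208, 216, 201, 185, 177, 194, 254, 307, 296]
334 [514, 462, 317, 225, 213, 218, 222, 223, 214, 192, 142, 127, 163, 204, 217, 215, 205, 206, 209, 237, 265, 269]
335 [511, 458,
[... 780 characters left out ...]
 191, 200]
342 [297, 258, 221, 215, 216, 220, 219, 224, 230, 219, 222, 216, 219, 210, 213, 212, 208, 204, 201, 199, 181, 189]
343 [292, 247, 215, 214, 217, 216, 219, 229, 224, 218, 227, 222, 218, 210, 209, 199, 207, 200, 204, 198, 185, 185]
344 [291, 244, 210, 217, 219, 218, 220, 225, 224, 227, 224, 213, 206, 210, 211, 215, 206, 202, 203, 201, 193, 189]
345 [286, 237, 215, 222, 215, 213, 234, 224, 219, 216, 221, 220, 220, 208, 211, 204, 210, 201, 206, 194, 188, 182]
346 [277, 233, 216, 212, 210, 217, 221, 225, 217, 221, 223, 221, 211, 212, 214, 215, 205, 207, 198, 198, 189, 194]
347 [266, 225, 216, 212, 211, 223, 218, 225, 228, 219, 213, 216, 223, 212, 207, 209, 205, 202, 201, 200, 188, 192]
```

>>> carry_out(
  deltas=[
    [0,0,0.03,0,0,0,0],
    [0,0,0.03,0,0,0,0],
    [0,0,0.03,0,0,0,0],
    [0,0,0,0,0,0,0],
  ],
)

```text
t: 9.62
position: [0.4804, -0.0772, 0.0031]
tcp_rot: [-0.0, 0.761, 0.648, -0.0]
ft_force: [0.1, 0.2, -0.2]
gripper_width: -0.002
gripper_force: 0.0
```

>>> carry_out(
  deltas=[
    [0,0,0.03,0,0,0,0],
    [0,0,0.03,0,0,0,0],
    [0,0,0,0,0,0,0],
  ],
)

```text
t: 10.0
position: [0.4806, -0.0773, 0.001]
tcp_rot: [0.0, 0.761, 0.648, 0.0]
ft_force: [-1.7, 1.1, 2.4]
gripper_width: 0.004
gripper_force: 1.2
```

>>> carry_out(
  deltas=[
    [0,0,0.015,0,0,0,0],
    [0,0,0,0,0,0,0],
  ],
)

```text
t: 10.25
position: [0.4806, -0.0773, 0.0009]
tcp_rot: [-0.0, 0.761, 0.648, -0.0]
ft_force: [-3.5, -0.3, 9.2]
gripper_width: 0.002
gripper_force: 4.4
```

There is firm contact at about 9 N, and the reported TCP z reads about 36 mm low. Now for the sweep along the rail.

>>> carry_out(
  deltas=[
    [0.1,0,0,0,0,0,0],
    [0.15,0,0,0,0,0,0],
    [0.15,0,0,0,0,0,0],
    [0.15,0,0,0,0,0,0],
    [0.15,0,0,0,0,0,0],
    [0.15,0,0,0,0,0,0],
  ],
)

```text
t: 11.0
position: [0.4869, -0.0442, 0.0009]
tcp_rot: [0.001, 0.761, 0.648, 0.0]
ft_force: [-0.9, -4.3, 5.3]
gripper_width: 0.003
gripper_force: 2.8
```

```bash
sed -i 's/ztip+.017\]/ztip-.019]/; s/p\[2\]-.017/p[2]+.019/' h.py; python3 -c "
from h import *;go(-.089,-.025,.02,np.pi/2)"
```

```text
t 11.0 rack tip [ -88.  -133.4] 19.9 F [-0.9 -4.3  5.3] w 0.003
d [ 2.711e+00 -2.500e-02 -2.000e-03] turn [0.002 0.001 0.002] j [-0.25  0.17  2.03 -0.    0.94 -0.09]
```

>>> carry_out(
  deltas=[
    [0.15,0,0.01,0,0,0,0],
    [0.15,0,0,0,0,0,0],
    [0.15,0,0,0,0,0,0],
    [0.15,0,0,0,0,0,0],
    [0.15,0,0,0,0,0,0],
    [0.15,0,0,0,0,0,0],
  ],
)

```text
t: 11.75
position: [0.4931, -0.009, 0.0009]
tcp_rot: [0.002, 0.761, 0.648, 0.0]
ft_force: [-1.5, -6.8, 8.2]
gripper_width: -0.001
gripper_force: 3.9
```

>>> carry_out(
  deltas=[
    [0.15,-0.01,0,0,0,0,0],
    [0.15,0,0,0,0,0,0],
    [0.15,0,0,0,0,0,0],
    [0.15,0,0,0,0,0,0],
    [0.15,0,0,0,0,0,0],
    [0.15,0,0,0,0,0,0],
  ],
)

```text
t: 12.5
position: [0.4984, 0.0267, 0.0009]
tcp_rot: [0.002, 0.761, 0.648, 0.0]
ft_force: [-1.0, -5.8, 8.1]
gripper_width: 0.003
gripper_force: 4.1
```

>>> carry_out(
  deltas=[
    [0.15,0,0,0,0,0,0],
    [0.15,0,0,0,0,0,0],
    [0.15,0,0,0,0,0,0],
    [0.15,0,0,0,0,0,0],
    [0.12,0,0,0,0,0,0],
    [0,0,0,0,0,0,0],
  ],
)

```text
t: 13.25
position: [0.503, 0.0556, 0.0009]
tcp_rot: [0.001, 0.761, 0.649, 0.001]
ft_force: [0.2, -3.2, 7.6]
gripper_width: -0.002
gripper_force: 4.1
```

```bash
python3 -c "
from h import *;go(-.089,-.030,.02,np.pi/2)"
```

```text
t 13.25 rack tip [-88.2 -32.3] 19.9 F [ 0.2 -3.2  7.6] w -0.002
d [ 0.059 -0.02  -0.002] turn [0.003 0.001 0.002] j [-0.05  0.2   1.99 -0.    0.95  0.11]
```

>>> carry_out(
  deltas=[
    [0,0,-0.6,0,0,0,0],
    [0,0,-0.7,0,0,0,0],
    [0,0,-0.7,0,0,0,20],
    [0.7,0.2,-0.2,0,0,0,40],
    [0.8,0.25,0,0,0,0,40],
    [0.8,0.25,0,0,0,0,40],
    [0.8,0.25,0,0,0,0,40],
    [0.8,0.25,0,0,0,0,40],
  ],
)

```text
t: 14.25
position: [0.5736, 0.2038, 0.087]
tcp_rot: [-0.001, 0.761, 0.648, -0.0]
ft_force: [0.8, -0.1, -0.2]
gripper_width: 0.472
gripper_force: 0.0
```

>>> carry_out(
  deltas=[
    [0.8,0.25,0,0,0,0,40],
    [0.1,0,0,0,0,0,40],
    [0,0,0,0,0,0,40],
    [0,0,0,0,0,0,40],
  ],
)

```text
t: 14.75
position: [0.5888, 0.2354, 0.0874]
tcp_rot: [-0.0, 0.762, 0.648, -0.0]
ft_force: [0.6, -0.7, -0.3]
gripper_width: 0.47
gripper_force: 0.0
```

```bash
python3 - <<'E'
from h import *;go(-.029,.164,.012,np.pi/2)
a=bot.get_image("top")[120:320,120:360,::-1];b=bot.get_image("side")[90:290,180:420,::-1]
cv2.imwrite("pics/st6.png",cv2.resize(np.hstack([a,b]),(800,333),interpolation=cv2.INTER_CUBIC))
E
```

```text
t 14.75 rack tip [-32.4 158.9] 106.4 F [ 0.6 -0.7 -0.3] w 0.47
d [0.128 0.085 2.361] turn [-0.001  0.001  0.001] j [ 0.26  0.35  1.61 -0.    1.18  0.42]
```

View pics/st6.png

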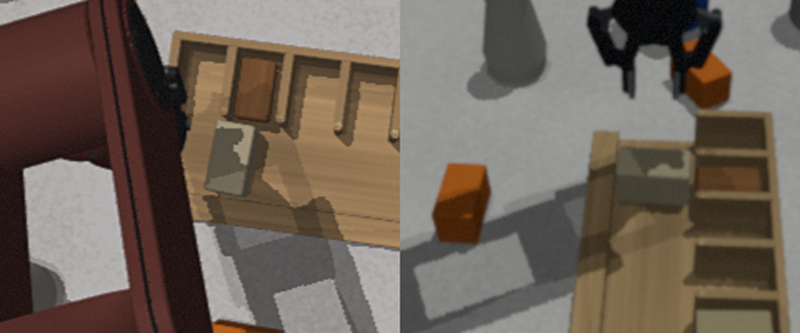

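Both fingers are open at side px (318,147) and (347,146), beyond the bar's left end. The bar hasn't moved. I'll check the tip height against the projection.

```bash
python3 - <<'E'
from h import *
rk=lambda x,y,z:np.r_[RW@[x,y]+TW,z]
for z in(.06,.09,.1,.106,.115,.13):print(z,pr("side",[rk(-.032-.0265,.148,z),rk(-.032+.0265,.148,z)]).round(1).tolist())
E
```

```text
0.06 [[316.6, 170.9], [345.2, 171.7]]
0.09 [[316.3, 158.6], [345.7, 159.4]]
0.1 [[316.2, 154.4], [345.8, 155.2]]
0.106 [[316.1, 151.8], [345.9, 152.6]]
0.115 [[316.1, 147.9], [346.1, 148.7]]
0.13 [[315.9, 141.2], [346.4, 142.0]]
```

>>> carry_out(
  deltas=[
    [0.1,0.08,0.3,0,0,0,40],
    [0,0,0.5,0,0,0,40],
    [0,0,0.5,0,0,0,40],
    [0,0,0.5,0,0,0,40],
    [0,0,0.35,0,0,0,40],
    [0,0,0.2,0,0,0,40],
    [0,0,0,0,0,0,40],
  ],
)

```text
t: 15.72
position: [0.5929, 0.2396, -0.0069]
tcp_rot: [-0.0, 0.761, 0.648, -0.0]
ft_force: [-0.1, 0.7, 0.8]
gripper_width: 0.471
gripper_force: 0.0
```

```bash
python3 - <<'E'
from h import *;go(-.029,-.032+.022+.011,.012,np.pi/2)
E
```

```text
t 15.72 rack tip [-29.1 163.6] 12.1 F [-0.1  0.7  0.8] w 0.471
d [-4.066e+00  2.000e-03  4.000e-03] turn [-0.001  0.     0.002] j [0.26 0.49 1.63 0.   1.03 0.42]
```

>>> carry_out(
  deltas=[
    [-0.15,0,0,0,0,0,40],
    [-0.15,0,0,0,0,0,40],
    [-0.15,0,0,0,0,0,40],
    [-0.15,0,0,0,0,0,40],
    [-0.15,0,0,0,0,0,40],
    [-0.15,0,0,0,0,0,40],
    [-0.15,0,0,0,0,0,40],
    [-0.15,0,0,0,0,0,40],
  ],
)

```text
t: 16.73
position: [0.5855, 0.1919, -0.0062]
tcp_rot: [-0.0, 0.761, 0.648, 0.0]
ft_force: [0.9, 2.5, 1.6]
gripper_width: 0.466
gripper_force: 1.1
```

>>> carry_out(
  deltas=[
    [-0.15,0,0,0,0,0,40],
    [-0.15,0,0,0,0,0,40],
    [-0.15,0,0,0,0,0,40],
    [-0.15,0,0,0,0,0,40],
    [-0.15,0,0,0,0,0,40],
    [-0.15,0,0,0,0,0,40],
    [-0.15,0,0,0,0,0,40],
    [-0.15,0,0,0,0,0,40],
  ],
)

```text
t: 17.73
position: [0.5778, 0.1445, -0.0062]
tcp_rot: [-0.0, 0.761, 0.648, -0.0]
ft_force: [0.3, 1.8, 1.5]
gripper_width: 0.472
gripper_force: 1.0
```

```bash
python3 - <<'E'
from h import *;go(-.029,-.032+.022+.011,.012,np.pi/2)
E
```

```text
t 17.73 rack tip [-28.6  67.3] 12.8 F [0.3 1.8 1.5] w 0.472
d [-1.659 -0.009  0.019] turn [-0.     0.     0.001] j [ 0.11  0.4   1.75 -0.    0.99  0.27]
```

>>> carry_out(
  deltas=[
    [-0.15,0,0,0,0,0,40],
    [-0.15,0,0,0,0,0,40],
    [-0.15,0,0,0,0,0,40],
    [-0.15,0,0,0,0,0,40],
    [-0.15,0,0,0,0,0,40],
    [-0.15,0,0,0,0,0,40],
    [-0.15,0,0,0,0,0,40],
    [-0.15,0,0,0,0,0,40],
  ],
)

```text
t: 18.73
position: [0.5702, 0.0971, -0.0063]
tcp_rot: [-0.0, 0.761, 0.648, -0.0]
ft_force: [0.8, 1.3, 0.8]
gripper_width: 0.471
gripper_force: 0.8
```

>>> carry_out(
  deltas=[
    [-0.15,0,0,0,0,0,40],
    [-0.1,0,0,0,0,0,40],
    [0,0,0,0,0,0,40],
  ],
)

```text
t: 19.1
position: [0.5684, 0.087, -0.0064]
tcp_rot: [0.0, 0.761, 0.648, -0.0]
ft_force: [-0.4, -0.6, -0.1]
gripper_width: 0.47
gripper_force: 0.0
```

```bash
python3 - <<'E'
from h import *;go(-.029,-.032+.022+.011,.012,np.pi/2)
im=bot.get_image("side")[170:320,270:430,::-1]
cv2.imwrite("pics/s7.png",cv2.resize(im,None,fx=4,fy=4,interpolation=cv2.INTER_CUBIC))
E
```

```text
t 19.1 rack tip [-28.7   9.2] 12.6 F [-0.4 -0.6 -0.1] w 0.47
d [-0.204 -0.008  0.015] turn [-0.     0.001  0.001] j [ 0.02  0.36  1.8  -0.    0.98  0.18]
```

View pics/s7.png

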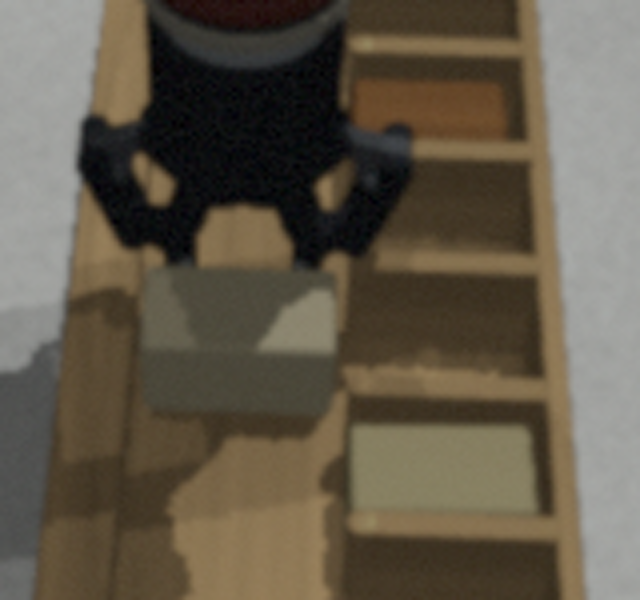

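The bar's top face corners in the crop are (150,267), (333,267), (338,353) and (142,350). It lies square across the trough, nearly in front of slot 3. I'm working out its pose.

```bash
python3 - <<'E'
from h import *
q=lambda l:(np.array(l)+.5)/4-.5+[270,170]
s=ray("side",q([(147,267),(335,267),(338,353),(142,350)]),[.052]*4)[:,:2]
print((s-TW)@RW*1e3,((s-TW)@RW).mean(0)*1e3)
# check with partitions 3|4 nose (y=0) and 2|3 (y=-64) tops, back board end
w=ray("side",q([(348,262),(348,385)]),[.056]*2)[:,:2];print((w-TW)@RW*1e3)
E
```

```text
[[-67.3113293   -3.06532806]
 [ 11.03604721   0.21671691]
 [ 12.59588535 -44.65129939]
 [-66.36578976 -46.47066085]] [-27.51129662 -23.49264284]
[[ 16.26494913  -0.1747312 ]
 [ 16.50036231 -63.34350507]]
```

>>> carry_out(
  deltas=[
    [-0.11,0,0,0,0,0,40],
    [-0.1,0,0,0,0,0,40],
    [0,0,0,0,0,0,40],
    [0.3,0,0,0,0,0,40],
    [0.3,0,-0.4,0,0,0,40],
    [0,0,-0.8,0,0,0,40],
    [0,0,-0.8,0,0,0,20],
    [0,0,-0.4,0,0,0,8],
  ],
)

```text
t: 20.15
position: [0.5729, 0.1041, 0.0931]
tcp_rot: [0.001, 0.761, 0.649, 0.002]
ft_force: [-0.9, -0.9, -0.2]
gripper_width: 0.093
gripper_force: 0.0
```

```bash
python3 - <<'E'
from h import *;go(-.1,-.032,.1,0)
E
```

```text
t 20.15 rack tip [-27.   26.7] 112.1 F [-0.9 -0.9 -0.2] w 0.093
d [-1.825  1.467  0.303] turn [ 0.003 -0.004  1.573] j [0.04 0.23 1.75 0.   1.16 0.2 ]
```

>>> carry_out(
  deltas=[
    [0,0,0,0,0,0.175,8],
    [0,0,0,0,0,0.175,8],
    [0,0,0,0,0,0.175,8],
    [0,0,0,0,0,0.175,8],
    [0,0,0,0,0,0.175,8],
    [0,0,0,0,0,0.175,8],
    [0,0,0,0,0,0.175,8],
    [0,0,0,0,0,0.175,8],
  ],
)

```text
t: 21.15
position: [0.5709, 0.1035, 0.0898]
tcp_rot: [-0.0, 1.0, 0.003, -0.0]
ft_force: [-0.6, -0.2, 1.1]
gripper_width: 0.091
gripper_force: 0.0
```

>>> carry_out(
  deltas=[
    [0,0,0,0,0,0.172,8],
    [-0.5,0.4,0,0,0,0,8],
    [-0.5,0.5,0,0,0,0,8],
    [-0.5,0.5,0,0,0,0,8],
    [-0.3,0,0,0,0,0,8],
    [0,0,0,0,0,0,8],
  ],
)

```text
t: 21.9
position: [0.4909, 0.06, 0.09]
tcp_rot: [-0.0, 0.997, -0.08, 0.0]
ft_force: [0.0, 0.3, 0.2]
gripper_width: 0.09
gripper_force: 0.0
```

```bash
python3 - <<'E'
from h import *;go(-.102,-.032,.026,0)
im=bot.get_image("top")
c=np.float32(pr("top",[np.r_[RW@[-.03,-.03]+TW,.05]])[0]).astype(int);print(c)
E
```

```text
t 21.9 rack tip [-100.9  -30. ] 109.0 F [0.  0.3 0.2] w 0.09
d [-0.028  0.05   2.074] turn [-0. -0.  0.] j [-0.04  0.03  1.97  0.    1.13  1.69]
[334 225]
```

>>> carry_out(
  deltas=[
    [-0.05,0.05,0.5,0,0,0,8],
    [0,0,0.5,0,0,0,8],
    [0,0,0.5,0,0,0,8],
    [0,0,0.4,0,0,0,8],
    [0,0,0.17,0,0,0,8],
    [0,0,0,0,0,0,8],
  ],
)

```text
t: 22.7
position: [0.4888, 0.0578, 0.0067]
tcp_rot: [0.0, 0.997, -0.08, -0.0]
ft_force: [0.2, 0.1, 0.2]
gripper_width: 0.094
gripper_force: 0.0
```

```bash
python3 - <<'E'
from h import *;go(.0025,-.032,.026,0)
im=bot.get_image("side")[170:320,270:430,::-1]
cv2.imwrite("pics/s8.png",cv2.resize(im,None,fx=4,fy=4,interpolation=cv2.INTER_CUBIC))
E
```

```text
t 22.7 rack tip [-102.6  -32.5] 25.7 F [0.2 0.1 0.2] w 0.094
d [ 2.626 -0.013 -0.007] turn [0.    0.001 0.001] j [-0.04  0.17  2.02  0.    0.96  1.69]
```

View pics/s8.png

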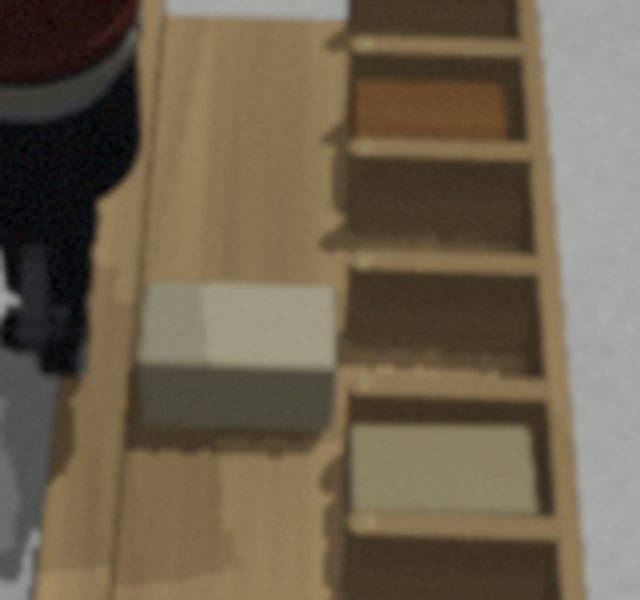

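The bar is square with its top face at crop (138–335, 282–368), centred on slot 3, and the fingers are in front of it. Now I'll push along +x.

>>> carry_out(
  deltas=[
    [0.15,0,0,0,0,0,8],
    [0.15,0,0,0,0,0,8],
    [0.15,0,0,0,0,0,8],
    [0.15,0,0,0,0,0,8],
    [0.15,0,0,0,0,0,8],
    [0.15,0,0,0,0,0,8],
    [0.15,0,0,0,0,0,8],
    [0.15,0,0,0,0,0,8],
  ],
)

```text
t: 23.75
position: [0.5366, 0.0499, 0.0068]
tcp_rot: [0.0, 0.997, -0.081, -0.0]
ft_force: [-1.4, -0.2, -0.2]
gripper_width: 0.092
gripper_force: 0.5
```

>>> carry_out(
  deltas=[
    [0.15,0,0,0,0,0,8],
    [0.15,0,0,0,0,0,8],
    [0.15,0,0,0,0,0,8],
    [0.15,0,0,0,0,0,8],
    [0.15,0,0,0,0,0,8],
  ],
)

```text
t: 24.38
position: [0.5662, 0.0451, 0.007]
tcp_rot: [-0.0, 0.997, -0.081, -0.0]
ft_force: [-0.5, 0.6, -0.4]
gripper_width: 0.095
gripper_force: 0.4
```

```bash
python3 - <<'E'
from h import *;go(.0025,-.032,.026,0)
E
```

```text
t 24.38 rack tip [-24.1 -32.6] 26.0 F [-0.5  0.6 -0.4] w 0.095
d [ 0.665 -0.016 -0.   ] turn [-0.  0.  0.] j [-0.06  0.32  1.82  0.    1.    1.67]
```

>>> carry_out(
  deltas=[
    [0.12,0,0,0,0,0,8],
    [0.12,0,0,0,0,0,8],
    [0.12,0,0,0,0,0,8],
    [0.12,0,0,0,0,0,8],
    [0.08,0,0,0,0,0,8],
    [0,0,0,0,0,0,8],
  ],
)

```text
t: 25.12
position: [0.5885, 0.0414, 0.0072]
tcp_rot: [0.0, 0.997, -0.081, 0.0]
ft_force: [-0.3, -1.4, -0.3]
gripper_width: 0.092
gripper_force: 0.0
```

>>> carry_out(
  deltas=[
    [0.04,0,0,0,0,0,8],
    [0.04,0,0,0,0,0,8],
    [0,0,0,0,0,0,8],
  ],
)

```text
t: 25.5
position: [0.5913, 0.041, 0.007]
tcp_rot: [-0.0, 0.997, -0.081, 0.0]
ft_force: [-0.6, -0.1, 0.6]
gripper_width: 0.097
gripper_force: 0.3
```

```bash
python3 - <<'E'
from h import *;go(.003,-.032,.026,0)
E
```

```text
t 25.5 rack tip [  1.3 -32.6] 26.0 F [-0.6 -0.1  0.6] w 0.097
d [ 0.042 -0.015  0.   ] turn [-0. -0.  0.] j [-0.06  0.37  1.75  0.    1.01  1.67]
```

>>> carry_out(
  deltas=[
    [0.03,0,0,0,0,0,8],
    [0.03,0,0,0,0,0,8],
    [0,0,0,0,0,0,8],
  ],
)

```text
t: 25.88
position: [0.5922, 0.0408, 0.0068]
tcp_rot: [-0.0, 0.997, -0.08, -0.001]
ft_force: [-7.0, 1.5, 4.0]
gripper_width: 0.097
gripper_force: 3.2
```

The force rose to 7 N at the expected end position, so the bar is seated. One slightly firmer nudge, then I'll retreat and check.

>>> carry_out(
  deltas=[
    [0.02,0,0,0,0,0,8],
    [0,0,0,0,0,0,8],
    [-0.4,0,0,0,0,0,8],
    [-0.6,0,-0.3,0,0,0,8],
    [-0.8,0,-0.6,0,0,0,8],
    [-0.8,0,-0.8,0,0,0,8],
    [-0.8,0,-0.8,0,0,0,8],
    [0,0,0,0,0,0,8],
  ],
)

```text
t: 26.88
position: [0.4612, 0.0626, 0.1099]
tcp_rot: [-0.0, 0.997, -0.08, 0.003]
ft_force: [0.3, 0.9, 0.0]
gripper_width: 0.093
gripper_force: 0.0
```

```bash
python3 - <<'E'
from h import *;go(.003,-.032,.026,0)
im=bot.get_image("side");old=cv2.imread("pics/side0.png")[:,:,::-1]
# cream mask near slot 3
rk=lambda x,y,z:np.r_[RW@[x,y]+TW,z]
P=pr("side",[rk(x,-.032+dy,.052) for x,dy in((.014,.022),(.094,.022),(.094,-.022),(.014,-.022))]);print(P.round(1))
m=((im[:,:,0].astype(int)-im[:,:,2])<50)&(im[:,:,0]>110)
x0,y0,x1,y1=[int(v) for v in (P[:,0].min()-14,P[:,1].min()-4,P[:,0].max()+12,P[:,1].max()+8)]
for r in range(y0,y1,1):print(r,"".join(".#"[int(v)] for v in m[r,x0:x1]))
print("x0",x0)
d=np.abs(im.astype(int)-old).sum(2)>90
ys,xs=np.nonzero(d[:,340:]);print("changed right of 340:",len(xs), xs.min()+340 if len(xs) else 0, xs.max()+340 if len(xs) else 0, ys.min() if len(ys) else 0, ys.max() if len(ys) else 0)
E
```

```text
t 26.88 rack tip [-130.5  -32.2] 128.9 F [0.3 0.9 0. ] w 0.093
d [ 3.338 -0.005  2.572] turn [-0.001 -0.006  0.001] j [-0.03 -0.07  2.04  0.    1.17  1.7 ]
[[355.1 241.2]
 [403.6 242.8]
 [405.2 264.3]
 [355.  262.6]]
237 ................#.........................#..##..###########.###.....########
238 ................#....................................................########
239 ................#....................................................########
240 ................#....................................................########
241 ................#................................................#...########
242 ...............############################......................#...########
243 ...............################################################......########
244 ...............#################################################.#...########
245 #....#.........#################################################.#...########
246 ..#............#################################################.#...########
247 .#.............############################################
[... 1336 characters left out ...]
........#........#######..##.##################################.......######
265 ..................#..#............#........###..##.################....######
266 ..................#.#.......................................#..........######
267 ..................#.##....#............................................######
268 .........#...................#...##.###########.###....#.#.#...........######
269 .........#........................................................#....######
270 ........#..........................................................#...######
271 ........#...............................................................#####
x0 340
changed right of 340: 1395 340 405 181 282
```

The bar's footprint (columns 355–405, rows 242–264) matches the predicted fully-home position, and the arm is clear, so I'm handing it in.

```bash
python3 -c "
from station import bot;print(bot.close_job())"
```

```text
the job is handed in; nothing more can be done
None
```

I ran the fingertips along the rail from slot 1 to slot 3 in contact throughout, then pushed the bar home into the third slot, and handed the job in at about 27 s with the arm clear; the judge's result was not shown.

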